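Set the carton stop one hole longer

TASK

The carton stop on the packing bench is set one hole too short. Press its sprung button in to free the sliding tube, then draw the stop board gently outwards until the button pops up through the very next hole and locks there; do not force the tube once the button has caught. Let go of the stop and leave the other things on the bench where they are.

Things in the scene. Friction and masses are not known exactly. Their poses are not given: they have to be found in the camera images.
- guide_tube: Fixed 40 x 40 mm square aluminium tube, 275 mm long, on two dark saddles; top face 60 mm above the bench. Origin: on the bench plane under its first hole (18 x 18 mm, in the top face, where the button stands at the start), on the tube's centre line; z up; +x runs along the tube to its open mouth 145 mm away, which is the way the sliding tube draws out.
- index_plate: Steel plate in the tube's top, face 61 mm above the bench, with the second and third holes (18 x 18 mm, 34 mm apart), held fast in edge clamps but set by hand: the second (next) hole is 44 to 68 mm from the first, not measured. Origin: fixed in the clamps, 56 mm from the first hole, on the bench plane; axes as the tube's. Over 24 N on the plate (button dragged on its edge, or leaning on it) harms it.
- stop_tube (a joint): How far the sliding tube (31 mm square, stop board on its end) is drawn out, m: 0 with the button in the first hole, growing along the guide tube's +x, 0.115 at most. Rubs with about 2.5 to 5 N plus 50 N per m/s. A kick spring pushes it out with 10 to 13 N over the first 11 mm only: it jumps out 10 to 13 mm as soon as the button is pressed in, trapping the button under the tube's top.
- button (a joint): How far the button is pressed in, m: 0 fully out (8 mm proud of the tube; straight sides, about 1 mm play in the hole: locked), 0.008 flush, about 0.011 trapped under the tube's top, 0.0125 at most. Its spring gives 2 N (out) to 4 N (in). Pressed flush, its dome slips under the hole's edge and frees the tube. It pops out by itself in the next hole it passes slowly (20 mm/s or less).
- button_top (a point): The top of the steel button's dome, 16 mm across, facing up; 68 mm above the bench when fully out. It rides with the sliding tube, on its centre line.
- board_top (a point): Middle of the upper edge of the plywood stop board at the outer end of the sliding tube: 118 mm above the bench, 195 mm along +x from the button. The board is 12 mm thick along the tube, 100 mm wide across it, and reaches down to 18 mm above the bench; it moves with the sliding tube and can be pinched from above across its thickness.
- carton: Small closed cardboard carton, 130 x 100 x 75 mm, loose beside the tube; a bystander. Origin: centre of its underside.
- tape_roll: Roll of tan packing tape lying flat, 96 mm across, 46 mm high, loose; a bystander. Origin: centre of its underside.
- end_cap: Black plastic tube cap, disc 36 mm across and 14 mm high, loose close to the tube; a bystander. Origin: centre of its underside.
- blue_bin: Open blue plastic bin, 150 x 100 x 65 mm, loose; a bystander. Origin: centre of its underside.
- screwdriver: Screwdriver lying loose near the tube; a bystander. Origin near its middle, on the bench.
- jar: Closed jar, 60 mm across, 85 mm high, standing loose; a bystander. Origin: centre of its underside.
- wrench: Steel wrench lying loose near the closed end of the tube; a bystander. Origin near its middle, on the bench.

How it is judged (in metres and radians):
On the way, in this order (a step that is already met when the one before it is completed fails the run):
1. the button has been pressed in and the sliding tube freed, the button trapped beneath the tube's top (value of joint stop_tube above 0.005 m and value of joint button above 0.007 m), for 0.1 s.
2. the button has popped out through the next hole (value of joint stop_tube between 0.04 and 0.072 m and value of joint button below 0.003 m), for 0.2 s.
At the end, for the whole second after the job is handed in: The button stands out through the second hole (pressed in by less than 3 mm, the sliding tube 40 to 72 mm out, so locked in the next hole), and the stop is released and at rest (all of step 2 and velocity of joint stop_tube between -0.01 and 0.01 m/s); the robot touches nothing.
It fails at once if the tube is forced: more than 24 N on the index plate (contact force between index_plate and anything else above 24 N).
It fails at once if a bystander is disturbed (moved more than 20 mm) (distance of any of carton, tape_roll, end_cap, blue_bin, screwdriver, jar, wrench from where it was at the start of the episode above 0.02 m).
It also fails if it takes over 61 s, if anything falls off the work surface, if the arm or the gripper's body presses on something with over 40 N, if the wrist force passes 120 N, or if a joint passes its speed limit or range.

ROBOT

A 6-joint arm with a two-finger parallel gripper is mounted at the origin on the work surface. World frame = base frame: x ahead of the robot, y to its left, z up, the work surface at z = 0. Lengths are in mm, angles in rad, forces in N, time in s.
With the tool pointing down it reaches from about 350 to 875 mm from the base axis. Payload 4.2 kg.
Tool frame: the origin (TCP) lies midway between the tips of the shut fingers; the grasp point (between the pads) lies 19 mm behind it; z points along the fingers, y is the direction in which the jaws open and shut (so a half turn about z gives the same grasp; the last joint's range is limited). The gripper opens to 85 mm and grips with 20 to 120 N. Pads are 22 mm wide; open, the fingers measure 114 mm over their backs; the gripper's body (76 mm by 85 mm) begins 54 mm behind the grasp point. The pads swing forward as they close: fully open they stand 13 mm farther back than shut.
Start: joints at [1.434, 0.385, 0.008, 0, -1.194, -0.259], TCP at [240.933, 576.672, 231.312] pointing down, gripper open.
Joint ranges: [-3.14, 3.14], [-1.21, 2.06], [-1.07, 1.41], [-3.16, 2.05], [-2.99, -0.16], [-3.1, 3.1]. Speed limits (rad/s): [2.79, 2.79, 3.14, 3.14, 3.14, 3.14].

INTERFACE

Orientations are given as a unit quaternion [x, y, z, w].
In Python, from bench import arm, eyes, nets gives the robot as it stands.
- The arm moves only by the tool jog_arm, never from a script. Its argument "rows" is a list of rows, each a list of 3 entries, a list of its own where there are three numbers: the shift along the tool's x, y, z in cm, then the turn, a rotation vector about the tool's x, y, z in degrees, then the finger opening in cm, from 0 to 8.54. In form: [[[x, y, z], [ax, ay, az], jaw], ...]. A call has 1 to 10 rows; each row shifts and turns the commanded pose from where the row before left it, along the tool's axes as they then stand; what a row does not reach is not made up. A row lasts 1/8 s, in which the tool goes at most 62.5 mm and 10.7 degrees, less where a joint would pass 70% of its speed; a pose out of reach is approached as far as the arm can. A call with a gripper value outside its range is refused whole. The fingers move at their own pace and stop on an object; the grip force is fixed at half the most. Time passes only in rows, so rows that do not move let the fingers close. It gives the time, the measured TCP pose, the force and the opening at its end, in the units of the state.
- arm.read_state(): the state, without advancing time (a new reading comes with each control period).
- eyes.get_image(name): name is "scene" or "side" or "wrist"; returns the picture (420x560x3 uint8, red, green, blue); there is no depth.
- eyes.camera_model(name): a dict with "K" (3x3 intrinsics, pixels), "rvec" (rotation vector, rad) and "tvec" (3), from world to camera coordinates, as OpenCV has them. Camera axes: x right, y down, z forward; pixel columns grow to the right and rows downward; lengths in mm; the calibration is good to about 2 mm. The wrist camera is an equidistant fisheye: a pixel r from the principal point sees the ray r / f radians off the axis. A picture is of the moment at which its call begins: read the wrist's pose just before it. camera_model takes no time and is no camera call; for the wrist camera it gives the pose at the moment of the call.
- arm.job_done(): hands the job in, once; it reports no verdict.
Trained networks look in the newest picture that a camera, given by its name, has taken for a name from the list of things; names that differ only in an ending like _2 or _b are one class to them, and where a whole thing is asked for, a point or a joint stands for the part that bears it (a point fixed in the world has none). Each returns a list of dicts, best first, with "conf" (0 to 1); they miss things now and then, are a little off and sometimes report something else, mostly with a low value. They report only what shows in the picture. A call takes as long as a camera call.
- nets.boxes_of(camera, name): "position" ([column, row] as shares, 0 to 1, of the picture: columns of its width, rows of its height, amid what is visible of it).
The state is a dict: "clock": time; "joints": joint angles; "joint_vel": joint speeds; "joint_efforts": joint torques, N m; "position": TCP position; "ee_rot": TCP orientation; "contact_force": force on the tool from outside, world axes, zero at the start; "wrist_torque": the same for the moment, N m; "gripper_width": finger opening in mm.
Only numpy, scipy, OpenCV 4.12 (cv2) and the standard library are available. Lean on these libraries where they do the work, as an engineer would, in place of code of your own. Each camera call takes 0.05 s, during which the arm holds its last target.

## Working session

There is one attempt and no reset: what is moved stays moved. The work goes in short steps, Python scripts to look and compute and a tool call to move; the robot and the scene stay as the last step left them, time stands still between calls to the robot, and variables do not carry over. Pictures are saved under pics/ and viewed, and the job is handed in when it is done.

Besides the shell and the picture viewer there is one more tool, called after "Call:" in YAML: its name, and indented under it one key for each argument. jog_arm: Moves the arm, as the interface text tells. Its arguments: {"type":"object","properties":{"rows":{"type":"array","items":{"type":"array"}}},"required":["rows"]}

```bash
mkdir -p pics; ls
python3 - <<'E'
from bench import arm, eyes, nets
import cv2
print(arm.read_state())
for c in ["scene","side","wrist"]:
    im=eyes.get_image(c); cv2.imwrite(f"pics/{c}0.png",im[:,:,::-1])
    print(c,eyes.camera_model(c))
E
```

```text
pics
{'clock': 0.0, 'joints': array([ 1.43359226e+00,  3.85560522e-01,  6.62612786e-03, -4.92672327e-04,
       -1.19397194e+00, -2.58596558e-01]), 'joint_vel': array([ 0.00169893, -0.00012457,  0.00015973,  0.0013598 ,  0.0005978 ,
       -0.00110212]), 'joint_efforts': array([-1.17852710e-05, -3.92288625e+01,  1.88401508e+01,  4.18614015e+00,
       -4.63363394e-03, -3.45799677e-06]), 'position': array([240.72904454, 576.15584005, 230.22022993]), 'ee_rot': array([ 9.80463116e-01, -1.96700058e-01, -1.64539810e-04,  1.06695014e-03]), 'contact_force': array([ 0.12716735,  0.3388399 , -0.90045253]), 'wrist_torque': array([-0.00634547, -0.03353266,  0.05615386]), 'gripper_width': 85.60072696142555}
scene {'K': array([[483.54067111,   0.        , 279.67502686],
       [  0.        , 483.54067111, 210.56209777],
       [  0.        ,   0.        ,   1.        ]]), 'rvec': array([ 1.0638828 ,  2.53199292, -0.91615697]), 'tvec': array([ 502.77398576, -195.50798666, 1252.04273106])}
side {'K': array([[487.05182663,   0.        , 283.76571047],
       [  0.        , 487.05182663, 210.16380537],
       [  0.        ,   0.        ,   1.        ]]), 'rvec': array([ 0.26982433, -2.84410449,  1.08538831]), 'tvec': array([544.42097591, 224.47683306, 879.74800579])}
wrist {'K': array([[325.1922621 ,   0.        , 274.82531193],
       [  0.        , 325.1922621 , 205.93897451],
       [  0.        ,   0.        ,   1.        ]]), 'rvec': array([-1.62587095,  2.44020022,  0.40418996]), 'tvec': array([624.10965318, -40.81308087, 379.5029683 ])}
```

View pics/scene0.png

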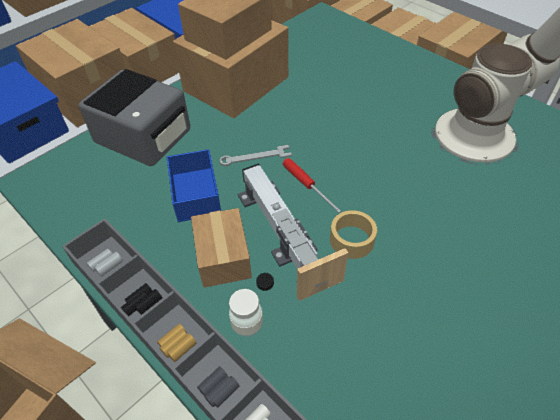

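View pics/side0.png

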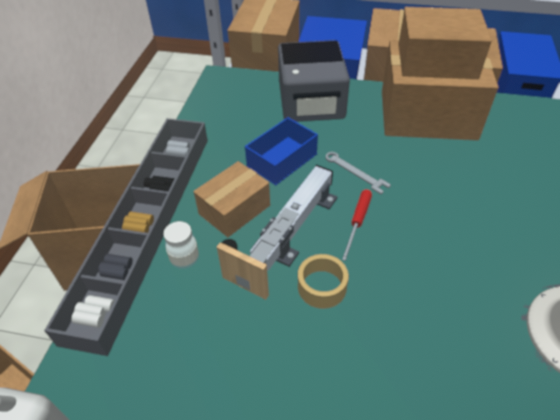

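View pics/wrist0.png

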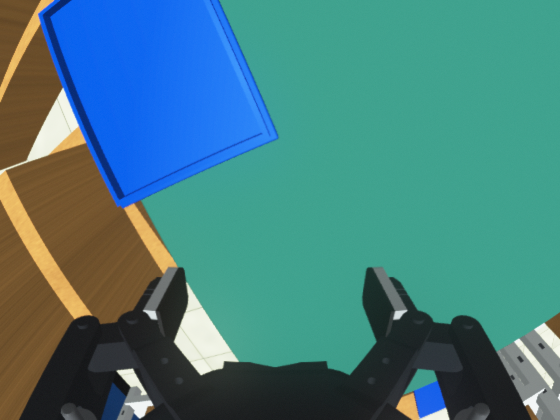

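```bash
cat > h.py <<'E'
import numpy as np, cv2
from scipy.spatial.transform import Rotation as R
from scipy.optimize import least_squares
from bench import arm, eyes, nets
def proj(m,P,fish=False):
    P=np.atleast_2d(np.asarray(P,float)); C=P@R.from_rotvec(np.ravel(m['rvec'])).as_matrix().T+np.ravel(m['tvec'])
    K=m['K']
    if not fish: return C[:,:2]/C[:,2:]*K[0,0]+K[:2,2]
    r=np.hypot(C[:,0],C[:,1]); th=np.arctan2(r,C[:,2]); return C[:,:2]/r[:,None]*th[:,None]*K[0,0]+K[:2,2]
def ray(m,uv,fish=False):
    d=(np.asarray(uv,float)-m['K'][:2,2])/m['K'][0,0]
    if fish:
        th=np.hypot(*d); v=np.r_[d/max(th,1e-9)*np.sin(th),np.cos(th)]
    else: v=np.r_[d,1]
    Rm=R.from_rotvec(np.ravel(m['rvec'])).as_matrix(); return -Rm.T@np.ravel(m['tvec']), Rm.T@v
def at_z(m,uv,z,fish=False):
    o,d=ray(m,uv,fish); return o+d*(z-o[2])/d[2]
E
python3 - <<'E'
from h import *
ms={c:eyes.camera_model(c) for c in ["scene","side"]}
for c,m in ms.items(): print(c,proj(m,[0,0,0]),proj(m,[240,576,231]))
for n,z in [("button_top",68),("board_top",118),("guide_tube",60),("index_plate",61),("carton",0),("tape_roll",0),("end_cap",0),("blue_bin",0),("screwdriver",0),("jar",0),("wrench",0)]:
    for c in ["scene","side"]:
        for b in nets.boxes_of(c,n)[:2]:
            uv=np.array(b['position'])*[560,420]
            print(n,c,b['conf'],uv.round(1),at_z(ms[c],uv,z).round(0))
E
```

```text
scene [[473.84705027 135.05663719]] [[786.70693256 279.4517015 ]]
side [[585.17160059 334.44013321]] [[540.75782293 822.37440035]]
button_top side 0.68 [279.6 227.8] [580. -91.  68.]
button_top side 0.58 [293.4 207.8] [ 563. -148.   68.]
board_top scene 0.67 [311.8 270.8] [655.  25. 118.]
board_top side 0.58 [249.2 266.2] [606.  45. 118.]
guide_tube scene 0.77 [296.9 251.2] [614. -50.  60.]
guide_tube scene 0.23 [196.1 187. ] [ 644. -329.   60.]
guide_tube side 0.86 [273.7 252.7] [581. -34.  60.]
index_plate scene 0.93 [286.  230.4] [ 592. -101.   61.]
index_plate side 0.69 [279.2 229.8] [581. -91.  61.]
carton scene 0.94 [221.9 243.9] [ 682. -208.    0.]
carton side 0.56 [231.  196.5] [ 722. -218.    0.]
tape_roll scene 0.75 [356.4 227.9] [447. -27.   0.]
tape_roll scene 0.64 [300.3 251.6] [579. -72.   0.]
tape_roll side 0.69 [319.3 272.7] [491. -45.   0.]
tape_roll side 0.53 [353.2 172.7] [ 454. -346.    0.]
end_cap scene 0.75 [267.1 281.2] [679. -71.   0.]
end_cap side 0.65 [230.4 247.3] [685. -75.  -0.]
end_cap side 0.48 [250.7 268.1] [630. -31.   0.]
blue_bin scene 0.58 [193.8 187.1] [ 620. -382.    0.]
blue_bin side 0.81 [278.9 148.2] [ 647. -403.    0.]
screwdriver scene 0.82 [305.6 177.3] [ 412. -212.    0.]
screwdriver side 0.63 [360.3 214.3] [ 425. -216.    0.]
screwdriver side 0.38 [296.6 209.4] [ 566. -205.    0.]
jar scene 0.82 [243.4 312. ] [760. -55.   0.]
jar side 0.75 [181.3 246.5] [787. -58.   0.]
wrench scene 0.76 [256.2 156.6] [ 445. -349.    0.]
wrench side 0.9 [355.1 172. ] [ 449. -350.    0.]
wrench side 0.72 [295.5 206.1] [ 571. -215.   -0.]
```

Run:
```python
import cv2
a=cv2.imread("pics/scene0.png")[155:305,225:385]; b=cv2.imread("pics/side0.png")[160:300,205:345]
cv2.imwrite("pics/zs.png",cv2.resize(a,None,fx=4,fy=4,interpolation=2)[:600,:800]); cv2.imwrite("pics/zd.png",cv2.resize(b,None,fx=4.2,fy=4.2,interpolation=2))
```

```text
(no output)
```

View pics/zs.png

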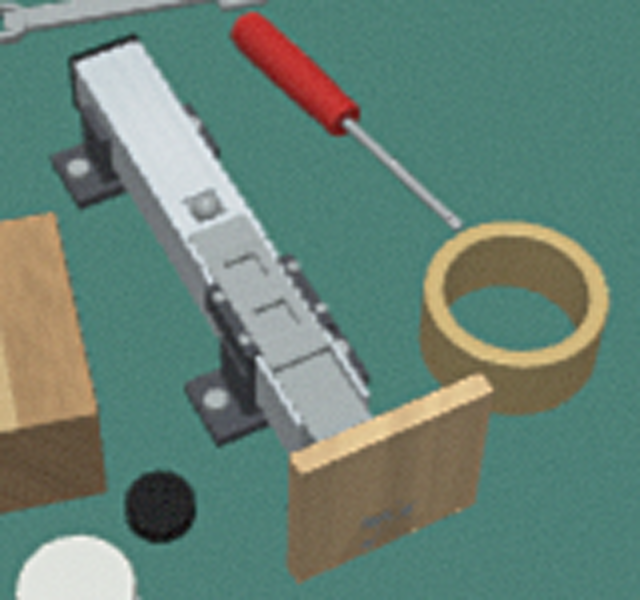

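View pics/zd.png

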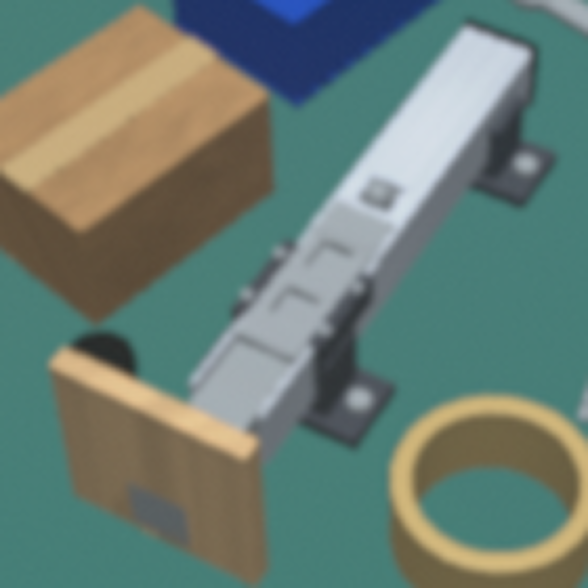

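Run:
```python
from h import *
ms={c:eyes.camera_model(c) for c in ["scene","side"]}
S=lambda u,v:(225+u/4,155+v/4); D=lambda u,v:(205+u/4.2,160+v/4.2)
pts={"button":(S(206,200),D(380,190),68),"board":(S(392,423),D(155,405),118),"hole2":(S(243,272),D(328,256),61),"hole3":(S(276,315),D(294,302),61),
"plate_in":(S(217,228),D(360,220),61),"plate_out":(S(290,365),None,61),"backL":(S(75,65),D(470,28),60),"backR":(S(138,43),D(532,52),60)}
for k,(a,b,z) in pts.items():
    pa=at_z(ms['scene'],a,z); pb=at_z(ms['side'],b,z) if b else pa*0
    o1,d1=ray(ms['scene'],a); 
    if b:
        o2,d2=ray(ms['side'],b); d1/=np.linalg.norm(d1);d2/=np.linalg.norm(d2)
        t=np.linalg.lstsq(np.c_[d1,-d2],o2-o1,rcond=None)[0]; X=(o1+d1*t[0]+o2+d2*t[1])/2
    else: X=pa*0
    print(k,pa.round(1),pb.round(1),X.round(1))
```

```text
button [ 561.8 -159.1   68. ] [ 560.1 -156.2   68. ] [ 560.5 -160.2   64.7]
board [625.6  24.8 118. ] [623.4  26.8 118. ] [624.1  24.  114.8]
hole2 [ 578.9 -115.1   61. ] [ 578.3 -115.3   61. ] [ 578.4 -115.7   60.3]
hole3 [587.1 -83.7  61. ] [588.6 -84.1  61. ] [588.2 -82.7  62.9]
plate_in [ 567.4 -145.5   61. ] [ 567.3 -141.    61. ] [ 567.4 -144.8   59.1]
plate_out [604.7 -57.3  61. ] [ 0. -0.  0.] [ 0. -0.  0.]
backL [ 538.  -288.4   60. ] [ 534.9 -288.1   60. ] [ 535.5 -291.7   56.1]
backR [ 501.1 -275.2   60. ] [ 499.8 -275.5   60. ] [ 499.9 -276.6   58.6]
```

```bash
cat >> h.py <<'E'
def down(yaw_deg): # tool x at yaw, z down
    return R.from_euler('z',yaw_deg,degrees=True)*R.from_euler('x',180,degrees=True)
def plan(p,yaw,jaw,vmax=55,amax=10,p0=None):
    s=arm.read_state(); p0=s['position'] if p0 is None else np.array(p0,float); r0=R.from_quat(s['ee_rot']); r1=down(yaw)
    rv=(r0.inv()*r1).as_rotvec(degrees=True)
    n=int(max(1,np.ceil(np.linalg.norm(np.array(p)-p0)/vmax),np.ceil(np.linalg.norm(rv)/amax)))
    step=(np.array(p)-p0)/n; out=[]
    for i in range(n):
        ri=r0*R.from_rotvec(rv*i/n,degrees=True)
        out.append([list(map(float,(ri.inv().apply(step)/10).round(2))),list(map(float,(rv/n).round(1))),jaw])
    for i in range(0,n,10): print(out[i:i+10])
E
python3 - <<'E'
from h import *
s=arm.read_state(); print(s['position'],s['clock'],R.from_quat(s['ee_rot']).as_matrix()[:,0],)
plan([545,-150,200],-109,0,p0=[240.9,576.7,231.3])
E
```

```text
[240.93698898 576.68601659 231.32742329] 1.25 [ 9.22695090e-01 -3.85530505e-01  2.42280900e-05]
[[[3.74, 3.69, 0.21], [-0.0, 0.0, 5.8], 0], [[4.09, 3.3, 0.21], [-0.0, 0.0, 5.8], 0], [[4.4, 2.87, 0.21], [-0.0, 0.0, 5.8], 0], [[4.66, 2.41, 0.21], [-0.0, 0.0, 5.8], 0], [[4.88, 1.93, 0.21], [-0.0, 0.0, 5.8], 0], [[5.05, 1.43, 0.21], [-0.0, 0.0, 5.8], 0], [[5.17, 0.92, 0.21], [-0.0, 0.0, 5.8], 0], [[5.24, 0.4, 0.21], [-0.0, 0.0, 5.8], 0], [[5.25, -0.13, 0.21], [-0.0, 0.0, 5.8], 0], [[5.21, -0.66, 0.21], [-0.0, 0.0, 5.8], 0]]
[[[5.12, -1.18, 0.21], [-0.0, 0.0, 5.8], 0], [[4.97, -1.68, 0.21], [-0.0, 0.0, 5.8], 0], [[4.78, -2.17, 0.21], [-0.0, 0.0, 5.8], 0], [[4.54, -2.64, 0.21], [-0.0, 0.0, 5.8], 0], [[4.25, -3.08, 0.21], [-0.0, 0.0, 5.8], 0]]
```

Call:
jog_arm:
  rows:
    - [[3.74,3.69,0.21],[0,0,5.8],0]
    - [[4.09,3.3,0.21],[0,0,5.8],0]
    - [[4.4,2.87,0.21],[0,0,5.8],0]
    - [[4.66,2.41,0.21],[0,0,5.8],0]
    - [[4.88,1.93,0.21],[0,0,5.8],0]
    - [[5.05,1.43,0.21],[0,0,5.8],0]
    - [[5.17,0.92,0.21],[0,0,5.8],0]
    - [[5.24,0.4,0.21],[0,0,5.8],0]
    - [[5.25,-0.13,0.21],[0,0,5.8],0]
    - [[5.21,-0.66,0.21],[0,0,5.8],0]

```text
clock: 2.5
position: [442.5, 90.0, 210.7]
ee_rot: [0.761, -0.648, 0.0, -0.001]
contact_force: [1.2, 0.9, 0.2]
gripper_width: 0.2
```

Call:
jog_arm:
  rows:
    - [[5.12,-1.18,0.21],[0,0,5.8],0]
    - [[4.97,-1.68,0.21],[0,0,5.8],0]
    - [[4.78,-2.17,0.21],[0,0,5.8],0]
    - [[4.54,-2.64,0.21],[0,0,5.8],0]
    - [[4.25,-3.08,0.21],[0,0,5.8],0]
    - [[0,0,0],[0,0,0],0]
    - [[0,0,0],[0,0,0],0]

```text
clock: 3.38
position: [540.6, -151.7, 199.6]
ee_rot: [-0.576, 0.818, 0.0, -0.0]
contact_force: [0.1, 0.6, 0.7]
gripper_width: -0.1
```

Run:
```python
from h import *
s=arm.read_state(); print(s)
m=eyes.camera_model("wrist"); im=eyes.get_image("wrist"); cv2.imwrite("pics/w1.png",im[:,:,::-1]); np.savez("w1.npz",**m)
im=eyes.get_image("scene"); cv2.imwrite("pics/s1.png",im[:,:,::-1])
for n,z in [("button_top",68),("index_plate",61),("board_top",118)]:
    for b in nets.boxes_of("wrist",n): 
        uv=np.array(b['position'])*[560,420]; print(n,b['conf'],uv.round(1),at_z(m,uv,z,True).round(1))
print(proj(m,[[561,-158,68],[578.5,-115,61],[588,-84,61],[624,25.5,118]],True))
```

```text
{'clock': 3.375, 'joints': array([ 1.49321327e-02,  3.02880098e-01, -1.97822480e-01, -2.75034656e-04,
       -1.07070180e+00, -3.58579604e-01]), 'joint_vel': array([ 0.02483153, -0.01705273, -0.00922406,  0.00026644,  0.00145067,
       -0.000313  ]), 'joint_efforts': array([-6.51991479e-01, -3.34167695e+01,  1.79306602e+01,  3.98696691e+00,
        9.06882284e-03, -3.24513785e-04]), 'position': array([ 540.63799758, -151.67247358,  199.5663399 ]), 'ee_rot': array([-5.75739592e-01,  8.17633057e-01,  2.71000836e-04, -1.83165481e-04]), 'contact_force': array([0.05617953, 0.60092766, 0.69255785]), 'wrist_torque': array([0.00958017, 0.00574112, 0.01679371]), 'gripper_width': -0.09217171939355358}
button_top 0.7 [250.7 194.4] [ 560.5 -159.6   68. ]
index_plate 0.66 [243.6 240.6] [ 584.8 -117.2   61. ]
board_top 0.69 [253.1 238.2] [ 562.5 -139.8  118. ]
[[250.89205196 196.24060529]
 [250.54274149 240.65882201]
 [253.04743401 270.06017744]
 [256.89220924 389.39665608]]
```

View pics/w1.png

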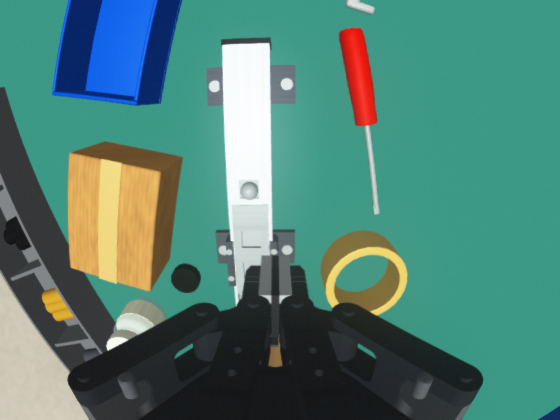

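Run:
```python
from h import *
im=cv2.imread("pics/w1.png")[170:270,200:300]; cv2.imwrite("pics/w1z.png",cv2.resize(im,None,fx=6,fy=6,interpolation=2))
```

```text
(no output)
```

View pics/w1z.png

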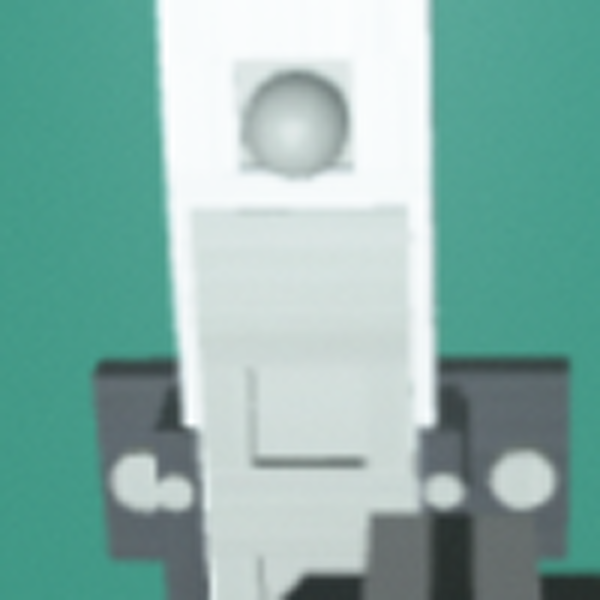

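Run:
```python
from h import *
m=dict(np.load("w1.npz")); f=lambda u,v,z:at_z(m,(200+u/6,170+v/6),z,True)
d=np.array([np.cos(np.radians(71)),np.sin(np.radians(71)),0])
h1=[f(*p,60) for p in [(236,60),(352,60),(354,170),(240,170)]]; c=np.mean(h1,0); print(c, f(296,122,66))
h2=[f(*p,61) for p in [(248,366),(362,366),(252,463),(366,463)]]; c2=np.mean(h2,0); print(c2,(c2-c)@d,[((p-c)@d).round(1) for p in h1+h2])
print(((f(190,207,61)-c)@d),((f(190,207,61)-c)))
```

```text
[ 561.47436218 -162.5621482    60.        ] [ 560.70218072 -163.04027719   66.        ]
[ 577.39527377 -116.25252249   61.        ] 48.96995314437712 [np.float64(-8.7), np.float64(-8.5), np.float64(8.7), np.float64(8.5), np.float64(40.4), np.float64(40.6), np.float64(57.4), np.float64(57.5)]
13.994894520658619 [20.24710338  7.82965309  1.        ]
```

Run:
```python
from h import *
plan([560.3,-162.9,78],-109,0)
```

```text
[[[0.17, -0.75, 4.08], [-0.0, 0.0, -0.2], 0], [[0.17, -0.75, 4.07], [-0.0, 0.0, -0.2], 0], [[0.17, -0.75, 4.07], [-0.0, 0.0, -0.2], 0]]
```

Call:
jog_arm:
  rows:
    - [[0.17,-0.75,4.0],[0,0,0],0]
    - [[0.17,-0.75,4.0],[0,0,0],0]
    - [[0.17,-0.75,2.7],[0,0,0],0]
    - [[0,0,1.4],[0,0,0],0]
    - [[0,0,0],[0,0,0],0]
    - [[0,0,0],[0,0,0],0]

```text
clock: 4.38
position: [561.2, -163.8, 80.2]
ee_rot: [-0.576, 0.817, -0.001, 0.001]
contact_force: [1.0, 0.4, 0.1]
gripper_width: -0.1
```

Run:
```python
from h import *
s=arm.read_state(); print(s['position'],s['contact_force'],R.from_quat(s['ee_rot']).as_matrix()[:,0])
for c in ["scene","side","wrist"]:
    im=eyes.get_image(c)[:,:,::-1]; cv2.imwrite(f"pics/{c}2.png",im)
a=cv2.imread("pics/scene2.png")[155:305,225:385]; b=cv2.imread("pics/side2.png")[160:300,205:345]
cv2.imwrite("pics/z2.png",np.hstack([cv2.resize(a,(400,400),interpolation=2),cv2.resize(b,(400,400),interpolation=2)]))
```

```text
[ 561.16709725 -163.77970108   80.20078248] [1.00601853 0.42772736 0.06374441] [-3.35992953e-01 -9.41864370e-01 -4.94825182e-04]
```

View pics/z2.png

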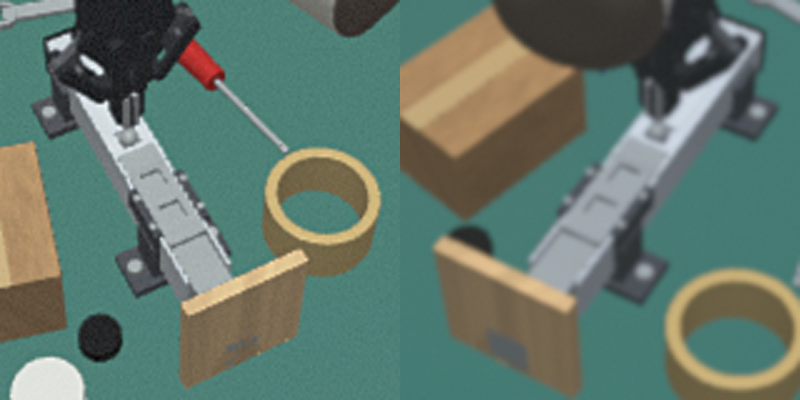

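View pics/wrist2.png

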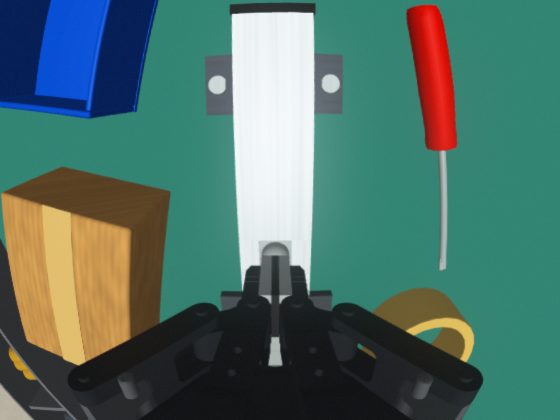

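Call:
jog_arm:
  rows:
    - [[0,0,0.4],[0,0,0],0]
    - [[0,0,0.4],[0,0,0],0]
    - [[0,0,0.3],[0,0,0],0]
    - [[0,0,0.2],[0,0,0],0]
    - [[0,0,0.2],[0,0,0],0]
    - [[0,0,0],[0,0,0],0]
    - [[0,0,0],[0,0,0],0]

```text
clock: 5.4
position: [560.5, -163.9, 63.8]
ee_rot: [-0.576, 0.818, -0.0, 0.0]
contact_force: [-0.3, 0.9, 2.4]
gripper_width: -0.3
```

Call:
jog_arm:
  rows:
    - [[0,0,0.2],[0,0,0],0]
    - [[0,0,0.1],[0,0,0],0]
    - [[0,0,0],[0,0,0],0]
    - [[0,0,0],[0,0,0],0]

```text
clock: 5.9
position: [560.0, -164.2, 60.3]
ee_rot: [-0.576, 0.818, 0.0, -0.0]
contact_force: [-0.2, -0.6, -0.4]
gripper_width: -0.3
```

```bash
cat > look.py <<'E'
from h import *
import sys
n=sys.argv[1]
s=arm.read_state(); print(s['clock'],s['position'],s['contact_force'])
a=eyes.get_image("scene")[155:315,225:385,::-1]; b=eyes.get_image("side")[150:310,195:355,::-1]
cv2.imwrite(f"pics/z{n}.png",np.hstack([cv2.resize(a,(400,400),interpolation=2),cv2.resize(b,(400,400),interpolation=2)]))
E
python3 look.py 3
```

```text
5.9 [ 559.97073499 -164.15008631   60.28099562] [-0.17253567 -0.56633466 -0.38993452]
```

View pics/z3.png

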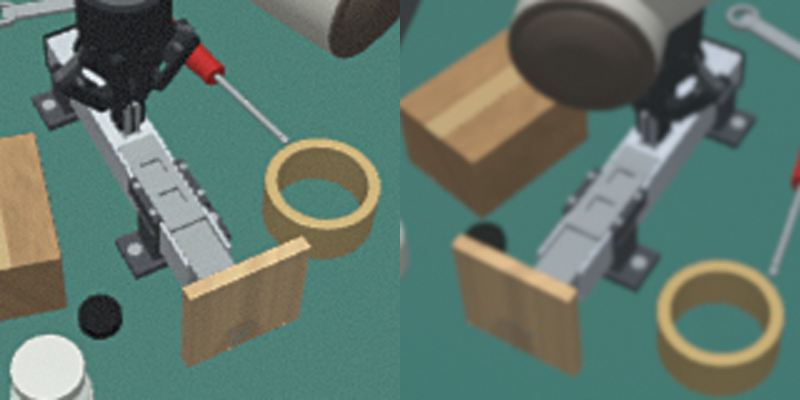

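```bash
cat > trk.py <<'E'
from h import *
# board shift along tube from patch match vs initial
d=np.array([np.cos(np.radians(71)),np.sin(np.radians(71)),0]); B0=np.array([624.5,25.5,118.])
def q():
    for c in ["scene","side"]:
        m=eyes.camera_model(c); ref=cv2.imread(f"pics/{c}0.png"); im=np.ascontiguousarray(eyes.get_image(c)[:,:,::-1])
        u=proj(m,B0)[0].round().astype(int); w,h=(30,26)
        best=[]
        T=ref[u[1]-h:u[1]+h+12,u[0]-w:u[0]+w]
        # predicted warp for shift s : translate
        for s in np.arange(-2,75,0.5):
            du=proj(m,B0+d*s)[0]-proj(m,B0)[0]
            W=cv2.warpAffine(im,np.float32([[1,0,-du[0]],[0,1,-du[1]]]),(560,420))[u[1]-h:u[1]+h+12,u[0]-w:u[0]+w]
            best.append((np.abs(W.astype(float)-T).mean(),s))
        print(c,min(best))
if __name__=="__main__":
    s=arm.read_state(); print(s['clock'],s['position'].round(2),s['contact_force'].round(1)); q()
E
python3 trk.py
```

```text
6.0 [ 559.97 -164.16   60.37] [-0.2  0.5 -0.2]
scene (np.float64(4.7855034722222225), np.float64(3.0))
side (np.float64(4.683333333333334), np.float64(3.0))
```

```bash
cat > trk.py <<'E'
from h import *
d=np.array([np.cos(np.radians(71)),np.sin(np.radians(71)),0]); n=np.array([-d[1],d[0],0]); B0=np.array([624.5,25.5,118.])
def q():
    for c in ["scene","side"]:
        m=eyes.camera_model(c); ref=cv2.imread(f"pics/{c}0.png").astype(np.float32); im=np.ascontiguousarray(eyes.get_image(c)[:,:,::-1]).astype(np.float32)
        P=[B0+a*n+b*d+np.array([0,0,z]) for a in(-52,52) for b in(-8,8) for z in (3,-30)]
        mask=np.zeros((420,560),np.uint8); cv2.fillConvexPoly(mask,cv2.convexHull(proj(m,P).round().astype(np.int32)),1)
        best=[]
        for s in np.arange(-3,75,0.5):
            du=proj(m,B0+d*s)[0]-proj(m,B0)[0]
            W=cv2.warpAffine(im,np.float32([[1,0,-du[0]],[0,1,-du[1]]]),(560,420))
            best.append((np.abs(W-ref).mean(2)[mask>0].mean().round(2),s))
        print(c,sorted(best)[:3])
if __name__=="__main__":
    s=arm.read_state(); print(s['clock'],s['position'].round(2),s['contact_force'].round(1)); q()
E
python3 trk.py
```

```text
6.1 [ 560.08 -164.11   60.51] [-0.3  0.1 -0. ]
scene [(np.float32(4.22), np.float64(3.0)), (np.float32(4.91), np.float64(3.5)), (np.float32(5.13), np.float64(2.5))]
side [(np.float32(3.81), np.float64(3.0)), (np.float32(4.51), np.float64(3.5)), (np.float32(4.74), np.float64(2.5))]
```

Call:
jog_arm:
  rows:
    - [[0,0,0.15],[0,0,0],0]
    - [[0,0,0],[0,0,0],0]
    - [[0,0,0],[0,0,0],0]

```text
clock: 6.58
position: [560.5, -164.1, 59.9]
ee_rot: [-0.576, 0.817, -0.0, 0.0]
contact_force: [-0.4, -0.0, 5.5]
gripper_width: 0.2
```

```bash
python3 trk.py
```

```text
6.575 [ 560.53 -164.09   59.88] [-0.4 -0.   5.5]
scene [(np.float32(4.31), np.float64(9.5)), (np.float32(4.47), np.float64(10.0)), (np.float32(5.86), np.float64(9.0))]
side [(np.float32(4.18), np.float64(9.5)), (np.float32(4.65), np.float64(10.0)), (np.float32(5.37), np.float64(9.0))]
```

Run:
```python
from h import *
s=arm.read_state(); p=s['position'].copy(); p[2]=168
plan([627.9,34,168],-19,8.54,p0=p)
```

```text
[[[-2.09, 0.03, -0.0], [-0.0, -0.0, -9.1], 8.54], [[-2.07, -0.3, -0.0], [-0.0, -0.0, -9.1], 8.54], [[-2.0, -0.62, -0.0], [-0.0, -0.0, -9.1], 8.54], [[-1.88, -0.93, 0.0], [-0.0, -0.0, -9.1], 8.54], [[-1.71, -1.21, 0.0], [-0.0, -0.0, -9.1], 8.54], [[-1.49, -1.47, 0.0], [-0.0, -0.0, -9.1], 8.54], [[-1.24, -1.68, 0.0], [-0.0, -0.0, -9.1], 8.54], [[-0.96, -1.86, 0.0], [-0.0, -0.0, -9.1], 8.54], [[-0.66, -1.99, 0.0], [-0.0, -0.0, -9.1], 8.54], [[-0.34, -2.06, 0.0], [-0.0, -0.0, -9.1], 8.54]]
```

Call:
jog_arm:
  rows:
    - [[0,0,-2.0],[0,0,0],0]
    - [[0,0,-4.5],[0,0,0],0]
    - [[0,0,-4.5],[0,0,0],0]
    - [[0,0,0],[0,0,0],0]

```text
clock: 7.18
position: [562.9, -164.2, 173.2]
ee_rot: [-0.576, 0.817, -0.003, 0.003]
contact_force: [-0.3, -0.3, -0.9]
gripper_width: -0.4
```

```bash
python3 trk.py
python3 - <<'E'
from h import *
plan([627.9,34,168],-19,8.54)
E
```

```text
7.175 [ 562.87 -164.22  173.15] [-0.3 -0.3 -0.9]
scene [(np.float32(6.57), np.float64(10.0)), (np.float32(6.64), np.float64(9.5)), (np.float32(7.9), np.float64(9.0))]
side [(np.float32(3.75), np.float64(10.0)), (np.float32(3.86), np.float64(9.5)), (np.float32(5.13), np.float64(9.0))]
[[[-2.09, 0.03, 0.01], [-0.0, 0.0, -9.1], 8.54], [[-2.07, -0.3, 0.01], [-0.0, 0.0, -9.1], 8.54], [[-2.0, -0.62, 0.01], [-0.0, 0.0, -9.1], 8.54], [[-1.87, -0.93, 0.01], [-0.0, 0.0, -9.1], 8.54], [[-1.7, -1.21, 0.01], [-0.0, 0.0, -9.1], 8.54], [[-1.49, -1.47, 0.01], [-0.0, 0.0, -9.1], 8.54], [[-1.24, -1.68, 0.01], [-0.0, 0.0, -9.1], 8.54], [[-0.96, -1.86, 0.01], [-0.0, 0.0, -9.1], 8.54], [[-0.65, -1.99, 0.01], [-0.0, 0.0, -9.1], 8.54], [[-0.33, -2.06, 0.01], [-0.0, 0.0, -9.1], 8.54]]
```

Call:
jog_arm:
  rows:
    - [[-2.1,0.0,0],[0,0,-9.1],5]
    - [[-2.1,-0.3,0],[0,0,-9.1],5]
    - [[-2.0,-0.6,0],[0,0,-9.1],5]
    - [[-1.9,-0.9,0],[0,0,-9.1],5]
    - [[-1.7,-1.2,0],[0,0,-9.1],5]
    - [[-1.5,-1.5,0],[0,0,-9.1],5]
    - [[-1.2,-1.7,0],[0,0,-9.1],5]
    - [[-1.0,-1.9,0],[0,0,-9.1],5]
    - [[-0.6,-2.0,0],[0,0,-9.1],5]
    - [[-0.3,-2.1,0],[0,0,-8.1],5]

```text
clock: 8.52
position: [628.0, 35.6, 166.7]
ee_rot: [0.986, -0.169, -0.002, 0.001]
contact_force: [0.4, -0.3, -0.1]
gripper_width: 50.1
```

Call:
jog_arm:
  rows:
    - [[0,0,0],[0,0,0],5]
    - [[0,0,0],[0,0,0],5]

```text
clock: 8.78
position: [628.1, 34.7, 167.8]
ee_rot: [0.985, -0.172, -0.001, 0.001]
contact_force: [-1.0, -0.4, -0.5]
gripper_width: 50.0
```

Run:
```python
from h import *
s=arm.read_state();print(s['clock'],s['gripper_width'],s['position'],s['ee_rot'])
m=eyes.camera_model("wrist"); im=eyes.get_image("wrist")[:,:,::-1].copy()
d=np.array([np.cos(np.radians(71)),np.sin(np.radians(71)),0]); n=np.array([-d[1],d[0],0]); c=np.array([627.9,34,118])
P=[c+a*n+b*d for a,b in [(50,6),(50,-6),(-50,-6),(-50,6)]]
np.savez("w2.npz",**m); cv2.imwrite("pics/w4raw.png",im)
cv2.polylines(im,[proj(m,P,True).round().astype(np.int32)],True,(0,0,255),1)
cv2.imwrite("pics/w4.png",im)
plan([627.9,34,97],-19,5)
```

```text
8.775 49.95300389127352 [628.0515145   34.68654703 167.77608521] [ 9.85159050e-01 -1.71637615e-01 -1.36336949e-03  5.62420290e-04]
[[[0.0, 0.02, 3.56], [0.0, 0.1, -0.4], 5], [[-0.0, 0.02, 3.56], [0.0, 0.1, -0.4], 5]]
```

View pics/w4.png

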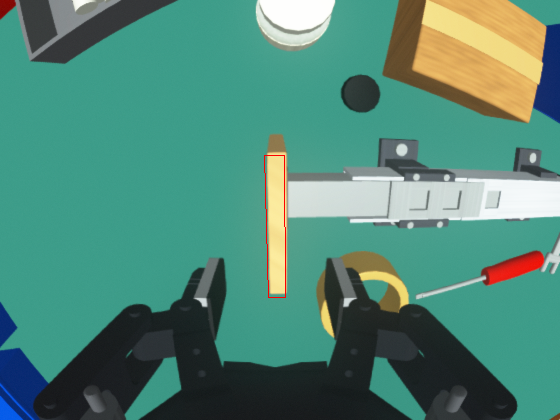

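Call:
jog_arm:
  rows:
    - [[0,0,3.0],[0,0,-0.4],5]
    - [[0,0,3.0],[0,0,-0.4],5]
    - [[0,0,1.8],[0,0,0],5]
    - [[0,0,0],[0,0,0],5]
    - [[0,0,0],[0,0,0],5]

```text
clock: 9.45
position: [629.4, 34.7, 92.2]
ee_rot: [0.986, -0.164, 0.001, -0.0]
contact_force: [0.1, 0.5, 0.6]
gripper_width: 50.2
```

```bash
python3 - <<'E'
from h import *
s=arm.read_state();print(s['clock'],s['gripper_width'],s['position'],s['ee_rot'],s['contact_force'])
im=eyes.get_image("wrist")[:,:,::-1].copy()
cv2.imwrite("pics/w5.png",im)
E
python3 trk.py
```

```text
9.45 50.21797398811483 [629.44585466  34.71859478  92.20579871] [ 9.86411335e-01 -1.64292842e-01  7.16759913e-04 -1.63301333e-04] [0.13833955 0.53797871 0.6326014 ]
9.5 [629.62  34.87  92.56] [-0.3 -0.   0.2]
scene [(np.float32(30.99), np.float64(10.0)), (np.float32(31.18), np.float64(9.5)), (np.float32(31.78), np.float64(10.5))]
side [(np.float32(61.43), np.float64(-3.0)), (np.float32(61.91), np.float64(-2.5)), (np.float32(62.16), np.float64(-2.0))]
```

View pics/w5.png

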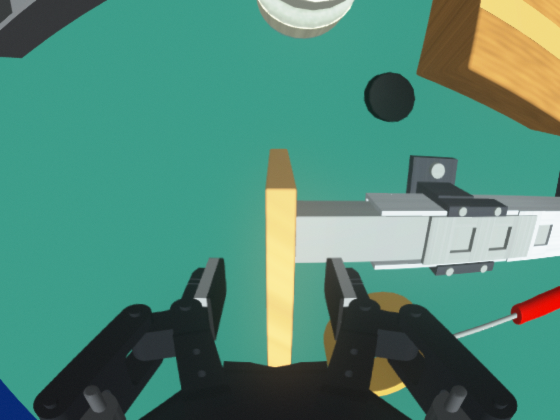

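Call:
jog_arm:
  rows:
    - [[0,0,0],[0,0,0],2.5]
    - [[0,0,0],[0,0,0],1.6]
    - [[0,0,0],[0,0,0],0.5]
    - [[0,0,0],[0,0,0],0.5]
    - [[0,0,0],[0,0,0],0.5]

```text
clock: 10.22
position: [628.8, 34.7, 91.9]
ee_rot: [0.986, -0.164, 0.0, 0.0]
contact_force: [-2.5, -3.8, 6.1]
gripper_width: 11.0
```

Call:
jog_arm:
  rows:
    - [[0,-0.1,0],[0,0,0],0.5]
    - [[0,-0.1,0],[0,0,0],0.5]
    - [[0,-0.1,0],[0,0,0],0.5]
    - [[0,-0.15,0],[0,0,0],0.5]
    - [[0,-0.15,0],[0,0,0],0.5]
    - [[0,-0.15,0],[0,0,0],0.5]
    - [[0,-0.15,0],[0,0,0],0.5]
    - [[0,-0.1,0],[0,0,0],0.5]

```text
clock: 11.22
position: [631.9, 43.7, 91.9]
ee_rot: [0.986, -0.164, -0.0, 0.001]
contact_force: [-2.5, -5.4, 5.2]
gripper_width: 10.6
```

```bash
cat > prog.py <<'E'
from h import *
d=np.array([np.cos(np.radians(71)),np.sin(np.radians(71)),0]);n=np.array([-d[1],d[0],0])
s=arm.read_state();p=s['position']-[628.8,34.7,91.9];print(s['clock'],'along',(p@d).round(2),'side',(p@n).round(2),p[2].round(2),'F',(s['contact_force']@d).round(1),(s['contact_force']@n).round(1),s['contact_force'][2].round(1),s['wrist_torque'].round(2),s['gripper_width'])
E
python3 prog.py
```

```text
11.225 along 9.54 side -0.04 -0.02 F -5.9 0.6 5.2 [-1.26  0.58 -0.12] 10.561538148352334
```

Call:
jog_arm:
  rows:
    - [[0,-0.15,0],[0,0,0],0.5]
    - [[0,-0.15,0],[0,0,0],0.5]
    - [[0,-0.15,0],[0,0,0],0.5]
    - [[0,-0.15,0],[0,0,0],0.5]
    - [[0,-0.15,0],[0,0,0],0.5]
    - [[0,-0.15,0],[0,0,0],0.5]
    - [[0,-0.15,0],[0,0,0],0.5]
    - [[0,-0.15,0],[0,0,0],0.5]
    - [[0,-0.1,0],[0,0,0],0.5]
    - [[0,-0.1,0],[0,0,0],0.5]

```text
clock: 12.48
position: [636.5, 56.9, 91.9]
ee_rot: [0.986, -0.164, -0.0, 0.001]
contact_force: [-2.6, -5.3, 5.4]
gripper_width: 10.5
```

```bash
python3 prog.py
python3 - <<'E'
from h import *
m=eyes.camera_model("wrist"); im=eyes.get_image("wrist")[:,:,::-1].copy()
cv2.imwrite("pics/w6.png",im)
E
python3 look.py 6
```

```text
12.475 along 23.46 side -0.07 -0.01 F -5.9 0.7 5.4 [-1.31  0.53 -0.07] 10.509892856652872
12.525 [636.56116811  57.0429496   91.88294535] [-1.88445795 -2.36438936  4.77182188]
```

View pics/w6.png

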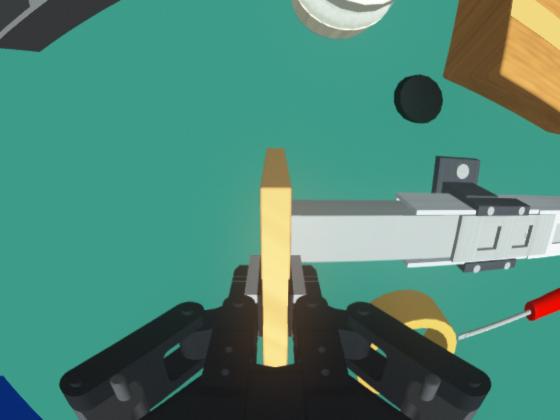

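View pics/z6.png

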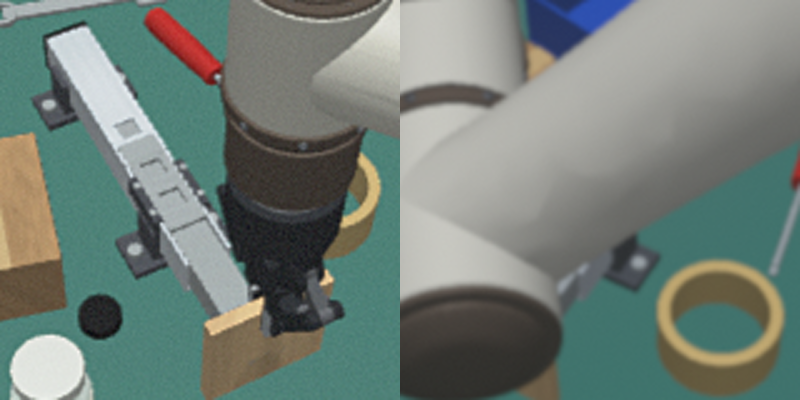

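Call:
jog_arm:
  rows:
    - [[0,-0.1,0],[0,0,0],0.5]
    - [[0,-0.1,0],[0,0,0],0.5]
    - [[0,-0.1,0],[0,0,0],0.5]
    - [[0,-0.1,0],[0,0,0],0.5]
    - [[0,-0.1,0],[0,0,0],0.5]
    - [[0,-0.1,0],[0,0,0],0.5]

```text
clock: 13.38
position: [638.6, 63.0, 91.9]
ee_rot: [0.986, -0.164, 0.0, 0.0]
contact_force: [-1.5, -2.9, 5.7]
gripper_width: 11.0
```

```bash
python3 prog.py
```

```text
13.375 along 29.92 side -0.09 -0.03 F -3.2 0.5 5.7 [-0.86  0.51 -0.11] 10.965237260035595
```

Call:
jog_arm:
  rows:
    - [[0,-0.08,0],[0,0,0],0.5]
    - [[0,-0.08,0],[0,0,0],0.5]

```text
clock: 13.62
position: [639.3, 64.9, 91.9]
ee_rot: [0.986, -0.164, 0.0, -0.0]
contact_force: [-1.6, -2.0, 5.7]
gripper_width: 10.7
```

Call:
jog_arm:
  rows:
    - [[0,-0.08,0],[0,0,0],0.5]
    - [[0,-0.08,0],[0,0,0],0.5]

```text
clock: 13.88
position: [640.0, 66.9, 91.9]
ee_rot: [0.986, -0.164, 0.0, -0.0]
contact_force: [-1.2, -0.9, 5.2]
gripper_width: 11.2
```

```bash
python3 prog.py
```

```text
13.875 along 34.05 side -0.1 0.01 F -1.3 0.8 5.2 [-0.21  0.45 -0.08] 11.210565896333668
```

Call:
jog_arm:
  rows:
    - [[0,-0.06,0],[0,0,0],0.5]
    - [[0,-0.06,0],[0,0,0],0.5]

```text
clock: 14.12
position: [640.3, 67.8, 91.9]
ee_rot: [0.986, -0.164, 0.0, -0.0]
contact_force: [-1.9, -2.2, 5.4]
gripper_width: 10.9
```

```bash
python3 prog.py; python3 look.py 7
```

```text
14.125 along 35.0 side -0.07 -0.02 F -2.7 1.1 5.4 [-0.67  0.49 -0.14] 10.937204556633157
14.125 [640.26508812  67.77125459  91.87606914] [-1.88701518 -2.20012768  5.44706204]
```

View pics/z7.png

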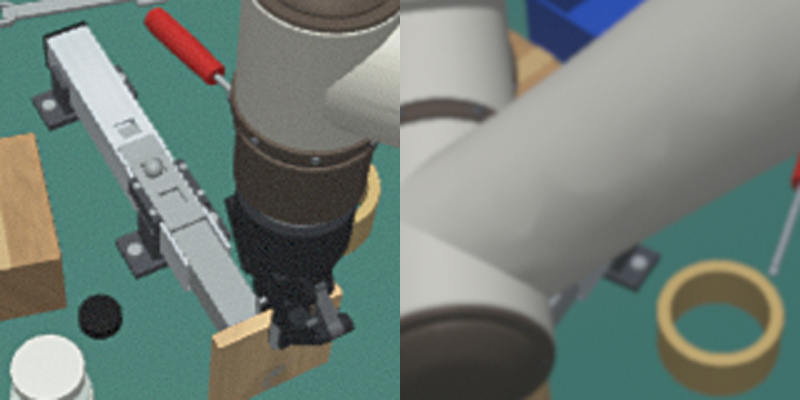

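The scene view shows the dome standing in the second hole, at about (152,166) of the left crop. The pull force is only about 3 N, so I'll stop pulling and let go.

Call:
jog_arm:
  rows:
    - [[0,0,0],[0,0,0],0.5]
    - [[0,0,0],[0,0,0],0.5]
    - [[0,0,0],[0,0,0],0.5]
    - [[0,0,0],[0,0,0],2]
    - [[0,0,0],[0,0,0],4]
    - [[0,0,0],[0,0,0],5]
    - [[0,0,0],[0,0,0],5]

```text
clock: 15.1
position: [640.0, 67.7, 91.0]
ee_rot: [0.986, -0.164, -0.0, 0.0]
contact_force: [-0.6, 0.2, 0.3]
gripper_width: 50.1
```

```bash
python3 prog.py
```

```text
15.1 along 34.87 side 0.16 -0.85 F -0.1 0.7 0.3 [-0.   -0.    0.02] 50.10940876818148
```

Now up and sideways, clear of the views (tool -x is about world -x).

Call:
jog_arm:
  rows:
    - [[0,0,-2],[0,0,0],5]
    - [[0,0,-4],[0,0,0],5]
    - [[0,0,-4],[0,0,0],5]
    - [[0,0,-4],[0,0,0],5]
    - [[0,-4,0],[0,0,0],5]
    - [[0,-5,0],[0,0,0],5]
    - [[0,-5,0],[0,0,0],5]
    - [[0,-5,0],[0,0,0],5]
    - [[0,0,0],[0,0,0],5]

```text
clock: 16.23
position: [701.5, 250.9, 229.2]
ee_rot: [0.987, -0.162, -0.001, 0.0]
contact_force: [0.4, -1.0, -0.9]
gripper_width: 49.8
```

```bash
python3 trk.py; python3 look.py 8
python3 - <<'E'
from h import *
m=eyes.camera_model("wrist"); im=eyes.get_image("wrist")[:,:,::-1].copy()
cv2.imwrite("pics/w8.png",im)
cv2.imwrite("pics/s8.png",eyes.get_image("scene")[:,:,::-1])
E
```

```text
16.225 [701.54 250.88 229.18] [ 0.4 -1.  -0.9]
scene [(np.float32(10.38), np.float64(46.5)), (np.float32(10.46), np.float64(47.0)), (np.float32(11.1), np.float64(46.0))]
side [(np.float32(33.27), np.float64(16.0)), (np.float32(33.27), np.float64(16.5)), (np.float32(33.27), np.float64(17.0))]
16.325 [701.20837376 247.65698318 230.44115676] [ 0.57352581 -0.64128153 -0.5262922 ]
```

View pics/z8.png

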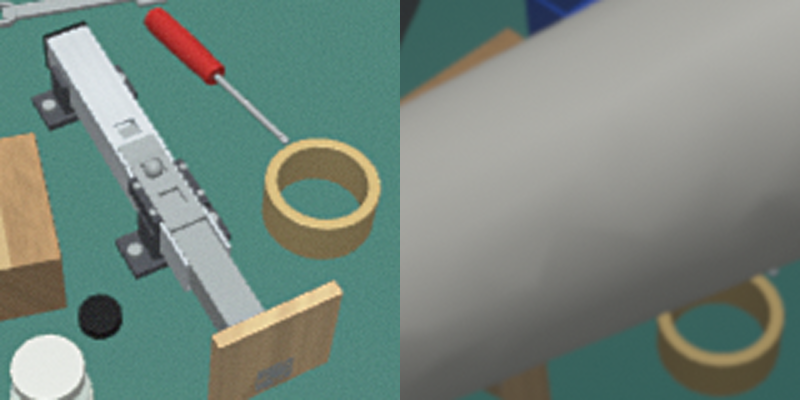

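View pics/s8.png

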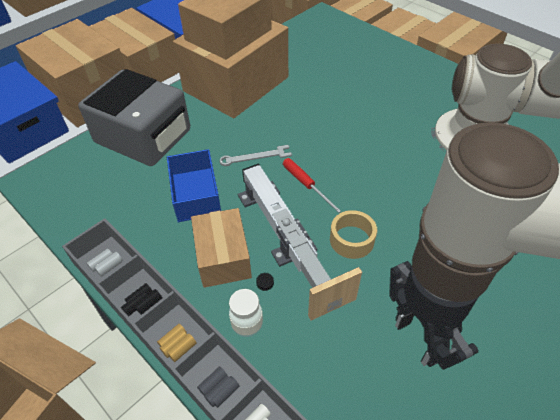

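Run:
```python
import cv2, numpy as np
a=cv2.imread("pics/s8.png")[200:250,260:310]; b=cv2.imread("pics/scene0.png")[183:233,250:300]
cv2.imwrite("pics/z9.png",np.hstack([cv2.resize(x,(400,400),interpolation=2) for x in (b,a)]))
```

```text
(no output)
```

View pics/z9.png

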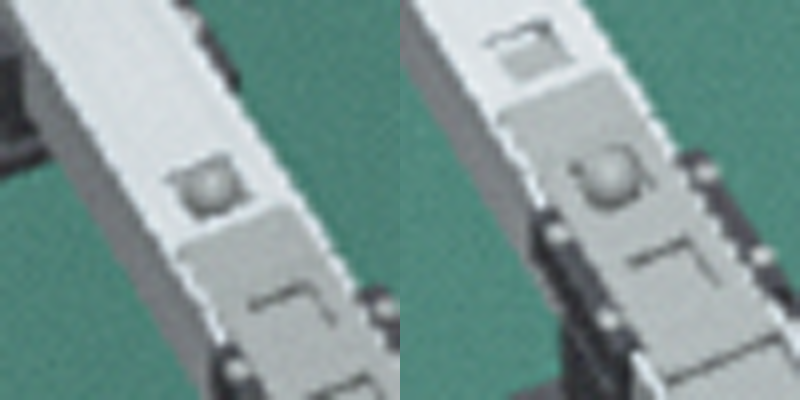

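The button stands as proud in the second hole as it did in the first, the gripper is clear of the stop, and nothing else has moved.

```bash
python3 -c "
from bench import arm
print(arm.read_state()['contact_force']); print(arm.job_done())"
```

```text
[ 0.72377236  0.40592823 -0.89831982]
the job is handed in; nothing more can be done
None
```

The stop is now locked in the very next hole and released. I handed the job in at about 16.5 s of the 61 s allowed.

**What I did:**
- I pressed the button flush with the shut fingers. The first press moved the tube only about 3 mm, so I pressed a little deeper. It then jumped to about 10 mm, which freed the tube.
- I pinched the board and drew it out slowly, in steps of 1.5 mm down to 0.6 mm. The measured pull stayed at or below about 6 N whenever I read it.
- I stopped once the scene camera showed the dome in the second hole, then opened the fingers and backed away.

**Last checks:**
- **Button:** in the final scene image it stands as proud in the second hole as it did in the first.
- **Travel:** image matching in the scene camera puts the board 46.5–47 mm out. Gripper travel gives about 45 mm. I had put the hole at 45–49 mm before the pull.
- **Side camera:** it gave no usable check at the end because the arm blocked its view.
- **Bystanders:** none looked moved in the scene image, though I did not measure their positions.
- **Contact:** the wrist force with the arm clear was about 1 N, which is noise.

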